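Build up the feed-roll stack on a wire-feed drive shaft

ROBOT

A 7-joint arm with a two-finger parallel gripper is mounted at the origin on a cart in front of the work surface, level with it; the furniture and walls round the work are solid. World frame = base frame: x ahead of the robot, y to its left, z up, the work surface at z = 0. Lengths are in m, angles in degrees, forces in N, time in s.
With the tool pointing down it reaches from about 0.425 to 0.875 m from the base axis. Payload 4.7 kg.
Tool frame: the origin (TCP) lies at the very end of the fingers, on their centre line; the grasp point (between the pads) lies 19 mm behind it (env.grip_point_offset is the distance from the TCP to the grasp point, in m); z points along the fingers, y is the line along which they close (so a half turn about z gives the same grasp; the last joint's range is limited). The gripper opens to 87 mm and grips with 3 to 60 N. Pads are 19 mm wide; open, the fingers measure 117 mm over their backs; the gripper's body (75 mm by 190 mm) begins 51 mm behind the grasp point.
Start: joints at [73.459, 18.392, -4.016, 83.108, 1.295, 78.541, -3.26], TCP at [0.194, -0.62, 0.223] pointing down, gripper open.
Joint ranges: [-163.93, 163.93], [-17.29, 119.83], [-79.2, 71.16], [3.27, 140.29], [-89.18, 269.18], [5.43, 117.66], [-154.24, 154.24]. Speed limits (degrees/s): [147.25, 147.25, 180, 180, 180, 180, 180].

INTERFACE

Orientations are given as [roll, pitch, yaw] about the fixed x, y, z axes, in that order (R = Rz(yaw) Ry(pitch) Rx(roll)).
In Python, from cell import env gives the robot as it stands.
- The arm moves only by the tool jog_arm, never from a script. Its argument "motion" is a list of rows, each an object of numbers: "x", "y", "z": the shift along the tool's x, y, z in cm; "ax", "ay", "az": the turn, a rotation vector about the tool's x, y, z in degrees. In form: [{"x": .., "y": .., "z": .., "ax": .., "ay": .., "az": ..}, ...]. A call has exactly 5 rows; each row shifts and turns the commanded pose from where the row before left it, along the tool's axes as they then stand; what a row does not reach is not made up. A row lasts 1/10 s, in which the tool goes at most 50 mm and 8.59 degrees, less where a joint would pass 70% of its speed; a pose out of reach is approached as far as the arm can. A call is refused whole if a number of a shift passes 5 or a number of a turn 8.59, either way. A call with a gripper value outside its range is refused whole. "claw" is the gripper command: -1 is shut, 1 is fully open, values between are in proportion, set as the call begins (left out, the last holds). The fingers move at their own pace and stop on an object; "squeeze" is the grip in N (left out, the last holds). Time passes only in rows, so rows that do not move let the fingers close, or fill a call up. It gives the time, the measured TCP pose, the force, the opening and the grip force at its end, in the units of the state.
- env.get_obs(): the state, without advancing time (a new reading comes with each control period).
- env.read_camera(name): name is "scene" or "top" or "wrist"; returns the picture (400x640x3 uint8, red, green, blue); there is no depth.
- env.camera_params(name): a dict with "fx", "fy", "cx", "cy" (pixels), "extrinsics" (4x4, takes a point from world to camera coordinates). Camera axes: x right, y up, looking along -z (the intrinsics and any distortion apply to the point x, -y, -z); pixel columns grow to the right and rows downward; lengths in m; the calibration is good to about 2 mm. The wrist camera is an equidistant fisheye: a pixel r from the principal point sees the ray r / f radians off the axis. A picture is of the moment at which its call begins: read the wrist's pose just before it. camera_params takes no time and is no camera call; for the wrist camera it gives the pose at the moment of the call.
- env.sign_off(): hands the job in; it is judged then, once.
The state is a dict: "time_s": time; "qpos": joint angles; "joint_velocities": joint speeds; "effort": joint torques, N m; "tool_pos": TCP position; "tool_rot": TCP orientation; "force": force on the tool from outside, world axes, zero at the start; "wrist_torque": the same for the moment, N m; "grip_width": finger opening in m; "grasp_force": force on a finger pad.
Only numpy, scipy, OpenCV 4.12 (cv2) and the standard library are available. Lean on these libraries where they do the work, as an engineer would, in place of code of your own. Each camera call takes 0.05 s, during which the arm holds its last target. There are 200 camera calls.

TASK

Rebuild the stack on the upright shaft of the wire-feed drive, widest bore first: slip the distance ring down over the round boss, then put on the grooved feed roll, feeling with light pressure and turning it until its two-flat bore drops over the flats of the shaft and it sits fully home on the ring, and last lay the washer flat on the roll. Be gentle: lower the parts rather than drop them, do not force the roll or push hard on the drive, and leave the nut, the spanner and the tape measure where they lie.

Things in the scene. Friction and masses are not known exactly. Their poses are not given: they have to be found in the camera images.
- drive: Worm gear motor of a welding wire feeder, fixed to the bench: a mounting plate 116 x 116 x 6 mm, a square aluminium gearbox 84 x 84 mm up to 50 mm height, a round motor 40 mm in diameter (top at 48 mm) that sticks out along the body's +x to 140 mm from the shaft. Origin on the shaft axis at the bench surface, z up.
- shaft_seat (a point): On the vertical shaft axis at the gearbox's flat top face, 50 mm above the bench. Above it: a fixed round boss, diameter 30, to 12 mm (chamfered); the steel shaft with two flats, diameter 26, 14 mm across the flats, from 12 to 28 mm, its upper edge chamfered 1.5 mm; a round M12 thread, diameter 12, from 28 to 54 mm, its last 5 mm tapering to 6.
- shaft_tip (a point): Top end of the thread, 54 mm above shaft_seat. The shaft is held by its worm gear and does not turn by hand. The angle at which it stopped is not told: the direction square to its flats (its 14 mm width) lies within 1.15 rad either way of the drive's x axis and has to be found by feel, or seen.
- distance_ring: Plain steel ring, outside diameter 50 mm, bore 32 mm, 14 mm high, 0.11 kg, lying flat. Origin at the centre of its underside, z up. Goes first, over the boss, down on the gearbox face; its top then stands 14 mm above shaft_seat.
- feed_roll: Steel roll, outside diameter 46, 16 mm high, 0.10 to 0.17 kg, two V grooves in its rim, lying flat. Bore 28 mm with two flats 15.6 mm apart (narrow width along the roll's x). Origin at centre of underside, z up. Drops home, underside 14 mm above shaft_seat, when its x lies along the shaft's 14 mm width (either way round) within about 0.07 rad; else it stops on the shaft's shoulder at 28 mm.
- washer: Thick plain steel washer, outside diameter 36 mm, bore 14 mm, 6 mm thick, 0.04 kg, lying flat. Origin at the centre of its underside, z up. Goes last, over the thread; its underside is then 30 mm above shaft_seat.
- m12_nut: Bystander: hexagon nut, 19 mm across flats, 10 mm high; not used in this task.
- nut_spanner: Bystander: open-ended spanner, 227 mm long, 7 mm thick; not used.
- tape: Bystander: tape measure, 36 x 76 x 64 mm; not used.

How it is judged (in metres and radians):
On the way, in this order (a step that is already met when the one before it is completed fails the run):
1. the distance ring lies flat on the gearbox face round the boss (distance between distance_ring and shaft_seat below 0.003 m and angle between distance_ring's own z axis and vertical below 0.08 rad), for 0.2 s.
2. the feed roll is fully home on the ring, its bore over the flats of the shaft (z of feed_roll in the frame of shaft_seat below 0.0165 m and horizontal distance between feed_roll and shaft_seat below 0.003 m and angle between feed_roll's own z axis and vertical below 0.08 rad), for 0.2 s.
At the end, for the whole second after the job is handed in: Ring, roll and washer are stacked on the shaft in this order and at rest: the ring's underside within 3 mm of shaft_seat, the roll's underside 14 mm above shaft_seat (within 2.5 mm) and the washer's 30 mm above it (within 2.5 mm), each centred on the shaft within 3 mm and flat within 0.08 rad (all of step 1 and all of step 2 and z of feed_roll in the frame of shaft_seat above 0.0115 m and z of washer in the frame of shaft_seat between 0.0275 and 0.0325 m and horizontal distance between washer and shaft_seat below 0.003 m and angle between washer's own z axis and vertical below 0.08 rad and linear speed of each of washer, feed_roll below 0.02 m/s); the robot touches nothing.
It fails at once if the feed roll, a finger or the arm presses on the drive with more than 40 N, or the ring or the washer is rammed on it with more than 80 N (contact force between any of feed_roll, the fingers, the arm and drive above 40 N or contact force between any of distance_ring, washer and drive above 80 N).
It fails at once if the ring or the washer is dropped down the shaft (falls faster than 0.45 m/s, some 10 mm of free fall), or the roll faster than 0.65 m/s ((horizontal distance between distance_ring and shaft_seat below 0.006 m and z of distance_ring in the frame of shaft_seat below 0.054 m and linear speed of distance_ring above 0.45 m/s) or (horizontal distance between feed_roll and shaft_seat below 0.006 m and z of feed_roll in the frame of shaft_seat below 0.054 m and linear speed of feed_roll above 0.65 m/s) or (horizontal distance between washer and shaft_seat below 0.006 m and z of washer in the frame of shaft_seat below 0.054 m and linear speed of washer above 0.45 m/s)).
It fails at once if the nut, the spanner or the tape measure is shifted by more than 30 mm (distance of any of m12_nut, nut_spanner, tape from where it was at the start of the episode above 0.03 m).
It also fails if it takes over 72 s, if anything falls off the work surface, if the arm or the gripper's body presses on something with over 40 N, if the wrist force passes 120 N, or if a joint passes its speed limit or range.

## Working session

There is one attempt and no reset: what is moved stays moved. The work goes in short steps, Python scripts to look and compute and a tool call to move; the robot and the scene stay as the last step left them, time stands still between calls to the robot, and variables do not carry over. Pictures are saved under pics/ and viewed, at most 10 in all, crops included, and the job is handed in when it is done.

Besides the shell and the picture viewer there is one more tool, called as a command line: name --argument value ..., lists and objects as JSON in quotes. jog_arm: Moves the arm, as the interface text tells. Its arguments: {"type":"object","properties":{"motion":{"type":"array"},"claw":{"type":"number"},"squeeze":{"type":"number"}},"required":["motion"]}

```bash
ls; mkdir -p pics; python3 - <<'E'
from cell import env
import cv2,numpy as np
o=env.get_obs();print(o)
for n in("scene","top"):
    im=env.read_camera(n);p=env.camera_params(n);cv2.imwrite(f"pics/{n}0.png",im[:,:,::-1]);print(n,p)
E
```

```text
pics
{'time_s': 0.0, 'qpos': array([73.45907183, 18.43699558, -4.01315519, 83.17644922,  1.29766333,
       78.54127881, -3.26082608]), 'joint_velocities': array([-0.02414821, -0.04762778, -0.04165023, -0.01034871, -0.09012421,
        0.06904184,  0.05162706]), 'effort': array([-2.76991696e-04, -4.91295326e+01, -4.04038550e-01, -3.12532139e+01,
       -6.40063081e-02,  4.35277924e-02,  1.67556700e-04]), 'tool_pos': array([ 0.19356269, -0.61991574,  0.22147106]), 'tool_rot': array([-1.79890661e+02,  9.25942108e-03,  1.73481713e+01]), 'force': array([ 0.59961283, -0.8271413 , -0.05075617]), 'wrist_torque': array([-0.04703546,  0.02024051,  0.02587452]), 'grasp_force': 0.0, 'grip_width': 0.08651428096930815}
scene {'fx': 520.9736550906168, 'fy': 520.9736550906168, 'cx': 316.4451613035663, 'cy': 198.82887216135404, 'extrinsics': array([[-0.81118276, -0.58458737, -0.01549665,  0.43751   ],
       [ 0.40474617, -0.58036467,  0.70665224, -0.31585602],
       [-0.42209368,  0.5669519 ,  0.70739131, -1.01245249],
       [ 0.        ,  0.        ,  0.        ,  1.        ]])}
top {'fx': 453.48386055170755, 'fy': 453.48386055170755, 'cx': 320.08572987827824, 'cy': 196.01736421130934, 'extrinsics': array([[ 2.48219686e-02, -9.99691659e-01, -6.75329561e-04,
        -4.29899374e-02],
       [ 9.94845838e-01,  2.46352021e-02,  9.83608985e-02,
        -5.94272032e-01],
       [-9.83139330e-02, -3.11335993e-03,  9.95150580e-01,
        -9.71266864e-01],
       [ 0.00000000e+00,  0.00000000e+00,  0.00000000e+00,
         1.00000000e+00]])}
```

View pics/top0.png

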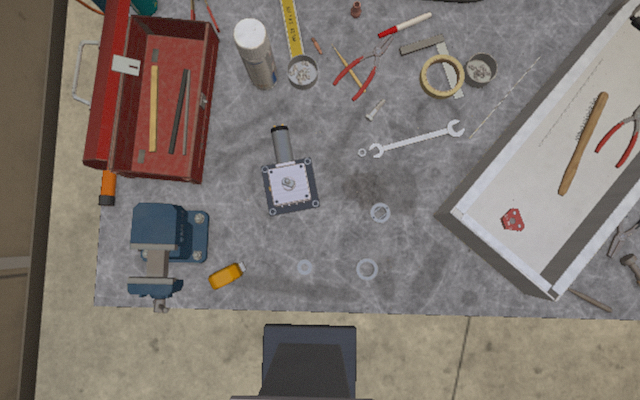

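View pics/scene0.png

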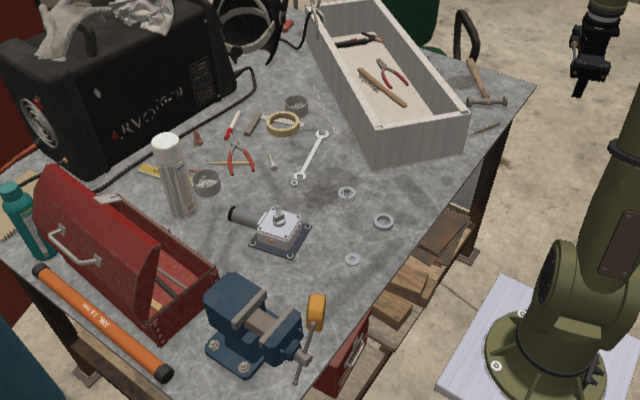

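```bash
python3 - <<'E'
import cv2
a=cv2.imread("pics/top0.png")[165:285,255:405];cv2.imwrite("pics/topc.png",cv2.resize(a,None,fx=5,fy=5,interpolation=2))
a=cv2.imread("pics/scene0.png")[170:280,220:410];cv2.imwrite("pics/scenec.png",cv2.resize(a,None,fx=4,fy=4,interpolation=2))
E
```

```text
(no output)
```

View pics/topc.png

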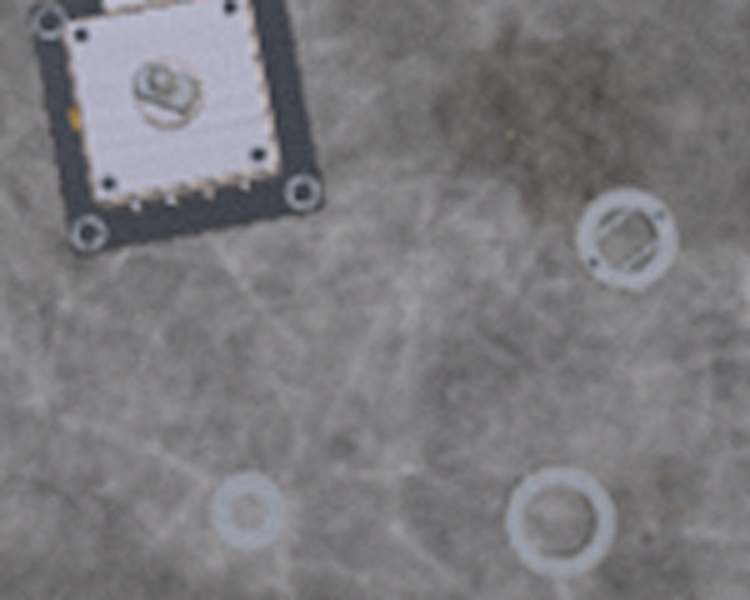

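View pics/scenec.png

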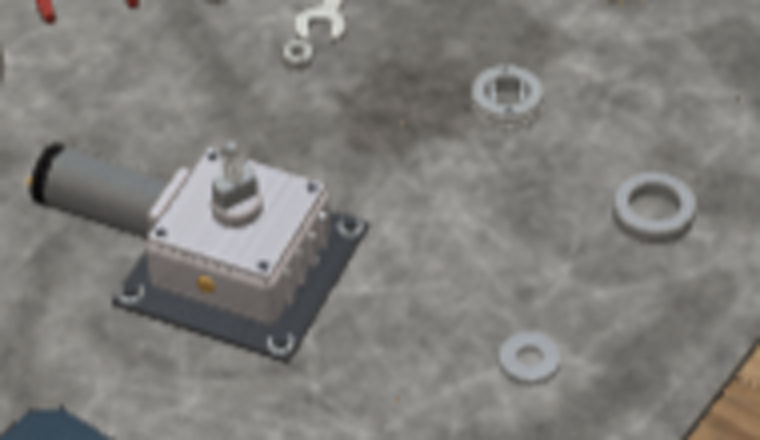

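```bash
cat > h.py <<'E'
import numpy as np,cv2
from cell import env
def ray(p,u,v,fish=False):
    a=np.array([(u-p['cx'])/p['fx'],(v-p['cy'])/p['fy']])
    if fish:
        r=np.hypot(*a); d=np.array([*(a/max(r,1e-9)*np.sin(r)),np.cos(r)])
    else: d=np.array([*a,1.])
    d=d*[1,-1,-1]; E=np.asarray(p['extrinsics']);R=E[:3,:3]
    d=R.T@d; return -R.T@E[:3,3],d/np.linalg.norm(d)
def tri(rays):
    A=sum(np.eye(3)-np.outer(d,d) for o,d in rays);b=sum((np.eye(3)-np.outer(d,d))@o for o,d in rays)
    x=np.linalg.solve(A,b);return x,[1e3*np.linalg.norm((np.eye(3)-np.outer(d,d))@(x-o)) for o,d in rays]
def atz(r,z): o,d=r;return o+d*(z-o[2])/d[2]
def proj(p,X,fish=False):
    E=np.asarray(p['extrinsics']);c=(E[:3,:3]@X+E[:3,3])*[1,-1,-1]
    if fish:
        t=np.arctan2(np.hypot(c[0],c[1]),c[2]);n=np.hypot(c[0],c[1]);return np.array([p['cx'],p['cy']])+p['fx']*t*c[:2]/n
    return np.array([p['cx']+p['fx']*c[0]/c[2],p['cy']+p['fy']*c[1]/c[2]])
E
python3 - <<'E'
from h import *
np.set_printoptions(precision=4,suppress=True)
T=env.camera_params("top");S=env.camera_params("scene")
for n,t,s in [("roll",(627,239),(507,91)),("ring",(560,521),(655,202)),("washer",(248,511),(530,353)),("tip",(160,77),(231,147)),("gA",(258,154),(313,187)),("gB",(108,184),(264,266)),("gC",(81,35),(161,232)),("gD",(230,6),(211,156))]:
    # resize offset: crop pixel c -> c/f
    r=[ray(T,255+(t[0]+.5)/5-.5,165+(t[1]+.5)/5-.5),ray(S,220+(s[0]+.5)/4-.5,170+(s[1]+.5)/4-.5)]
    print(n,*tri(r))
W=env.camera_params("wrist");print(W)
E
```

```text
roll [ 0.5628 -0.1631  0.0141] [np.float64(0.49130181236070264), np.float64(0.49130181236067955)]
ring [ 0.4372 -0.1353  0.0122] [np.float64(0.7604999461494912), np.float64(0.7604999461495447)]
washer [0.4378 0.0027 0.0075] [np.float64(0.8633004715139795), np.float64(0.8633004715140029)]
tip [0.6184 0.0405 0.102 ] [np.float64(1.025884637704748), np.float64(1.0258846377049238)]
gA [0.5928 0.0011 0.05  ] [np.float64(1.0728005986874156), np.float64(1.072800598687431)]
gB [0.5784 0.0657 0.0497] [np.float64(0.8083330649367594), np.float64(0.8083330649366995)]
gC [0.6431 0.0796 0.05  ] [np.float64(0.7794674083682525), np.float64(0.7794674083682108)]
gD [0.6577 0.0155 0.0499] [np.float64(0.4359691104633749), np.float64(0.43596911046324227)]
{'fx': 309.70691628693146, 'fy': 309.70691628693146, 'cx': 321.08147698017797, 'cy': 195.6246162029191, 'extrinsics': array([[ 0.2981, -0.9545, -0.0023, -0.6495],
       [ 0.9157,  0.2867, -0.2816,  0.0335],
       [ 0.2695,  0.0818,  0.9595, -0.3911],
       [ 0.    ,  0.    ,  0.    ,  1.    ]])}
```

jog_arm --motion '[{"x": 3.4, "y": -3.5}, {"x": 3.4, "y": -3.5}, {"x": 3.4, "y": -3.5}, {"x": 3.4, "y": -3.5}, {"x": 3.4, "y": -3.5}]' --claw 1 --squeeze 25

```text
$.motion[0]: bad value
```

jog_arm --motion '[{"x": 3.4, "y": -3.5}, {"x": 3.4, "y": -3.5}, {"x": 3.4, "y": -3.5}, {"x": 3.4, "y": -3.5}, {"x": 3.4, "y": -3.5}]'

```text
$.motion[0]: bad value
```

jog_arm --motion '[{"x": 3.4, "y": -3.5}, {"x": 0, "y": 0}, {"x": 0, "y": 0}, {"x": 0, "y": 0}, {"x": 0, "y": 0}]'

```text
$.motion[0]: bad value
```

```bash
python3 - <<'E'
from h import *
np.set_printoptions(precision=4,suppress=True)
o=env.get_obs();print(o['tool_pos'],o['tool_rot'],o['qpos'],o['time_s'],o['force'])
p=env.camera_params("wrist");im=env.read_camera("wrist")
cv2.imwrite("pics/w1.png",im[:,:,::-1]);import pickle;pickle.dump(p,open("w1.pkl","wb"))
E=p['extrinsics'];print(-E[:3,:3].T@E[:3,3])
for n,X in dict(roll=[.5628,-.1631,.016],ring=[.4372,-.1353,.014],washer=[.4378,.0027,.006],tip=[.6182,.0405,.104]).items(): print(n,proj(p,np.array(X),True))
E
```

```text
[ 0.1936 -0.62    0.2216] [-179.9027    0.0042   17.3489] [73.4602 18.437  -4.016  83.1659  1.294  78.5396 -3.2606] 0.1 [-0.5559  0.2735  0.4703]
[ 0.2683 -0.5976  0.3832]
roll [ 118.9165 -112.9221]
ring [ 77.2993 -48.8621]
washer [ 36.3367 -41.0553]
tip [  34.2821 -135.4717]
```

View pics/w1.png

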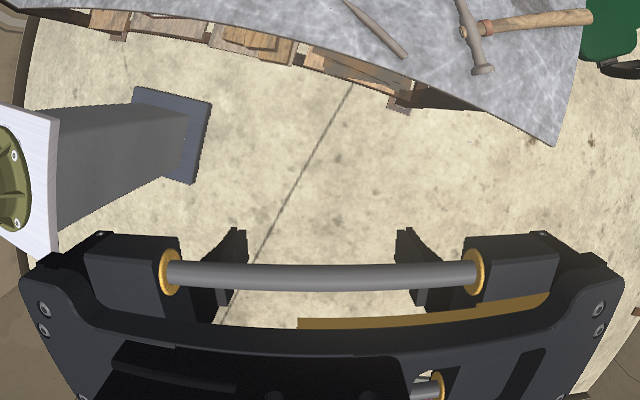

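The wrist view shows the fingers near (230,260) and (415,260), with bare floor ahead. The moves were refused because every row needs all six keys.

jog_arm --motion '[{"x": 3.4, "y": -3.5, "z": 0, "ax": 0, "ay": 0, "az": 0}, {"x": 3.4, "y": -3.5, "z": 0, "ax": 0, "ay": 0, "az": 0}, {"x": 3.4, "y": -3.5, "z": 0, "ax": 0, "ay": 0, "az": 0}, {"x": 3.4, "y": -3.5, "z": 0, "ax": 0, "ay": 0, "az": 0}, {"x": 3.4, "y": -3.5, "z": 0, "ax": 0, "ay": 0, "az": 0}]' --claw 1 --squeeze 25

```text
time_s: 0.65
tool_pos: [0.3044, -0.4007, 0.2223]
tool_rot: [-180.0, 0.0, 17.3]
force: [1.0, -0.7, 1.1]
grip_width: 0.0872
grasp_force: 0.0
```

jog_arm --motion '[{"x": 3.4, "y": -3.5, "z": 0, "ax": 0, "ay": 0, "az": 0}, {"x": 3.4, "y": -3.5, "z": 0, "ax": 0, "ay": 0, "az": 0}, {"x": 3.4, "y": -3.5, "z": 0, "ax": 0, "ay": 0, "az": 0}, {"x": 3.4, "y": -3.5, "z": 0, "ax": 0, "ay": 0, "az": 0}, {"x": 3.4, "y": -3.5, "z": 0, "ax": 0, "ay": 0, "az": 0}]'

```text
time_s: 1.15
tool_pos: [0.4143, -0.1831, 0.2225]
tool_rot: [180.0, 0.0, 17.3]
force: [0.8, -0.0, -0.9]
grip_width: 0.0872
grasp_force: 0.0
```

jog_arm --motion '[{"x": 3.4, "y": -3.5, "z": 0, "ax": 0, "ay": 0, "az": 0}, {"x": 0, "y": 0, "z": 0, "ax": 0, "ay": 0, "az": 0}, {"x": 0, "y": 0, "z": 0, "ax": 0, "ay": 0, "az": 0}, {"x": 0, "y": 0, "z": 0, "ax": 0, "ay": 0, "az": 0}, {"x": 0, "y": 0, "z": 0, "ax": 0, "ay": 0, "az": 0}]'

```text
time_s: 1.65
tool_pos: [0.4353, -0.143, 0.2223]
tool_rot: [-180.0, 0.0, 17.2]
force: [-1.0, -0.5, -0.9]
grip_width: 0.0872
grasp_force: 0.0
```

```bash
cat > look.py <<'E'
from h import *
import sys,pickle
np.set_printoptions(precision=4,suppress=True)
def st():
    o=env.get_obs();print(o['tool_pos'],o['tool_rot'],'q',o['qpos'],o['time_s'],o['force'],o['grip_width'],o['grasp_force']);return o
def look(n):
    o=st();p=env.camera_params("wrist");im=env.read_camera("wrist")
    cv2.imwrite(f"pics/{n}.png",im[:,:,::-1]);pickle.dump((p,o),open(n+".pkl","wb"));return p,im
E
python3 - <<'E'
from look import *
p,im=look("w2");E=p['extrinsics'];print(-E[:3,:3].T@E[:3,3])
for n,X in dict(roll=[.5628,-.1631,.016],ring=[.4372,-.1353,.014],washer=[.4378,.0027,.006],tip=[.6182,.0405,.104]).items(): print(n,proj(p,np.array(X),True))
E
```

```text
[ 0.4353 -0.143   0.2223] [-179.994     0.03     17.1803] q [ 47.1951  -4.4684 -30.4614 107.9998  -2.3219  75.8933 -55.4425] 1.65 [-0.9995 -0.4629 -0.8761] 0.08722775909060522 0.0
[ 0.51   -0.1205  0.3839]
roll [369.271   76.2443]
ring [315.2536 168.1568]
washer [211.8009 136.2873]
tip [196.086  -34.2486]
```

```bash
python3 - <<'E'
import cv2
a=cv2.imread("pics/w2.png")[40:200,190:410];cv2.imwrite("pics/w2c.png",cv2.resize(a,None,fx=3.5,fy=3.5,interpolation=2))
E
```

```text
(no output)
```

View pics/w2c.png

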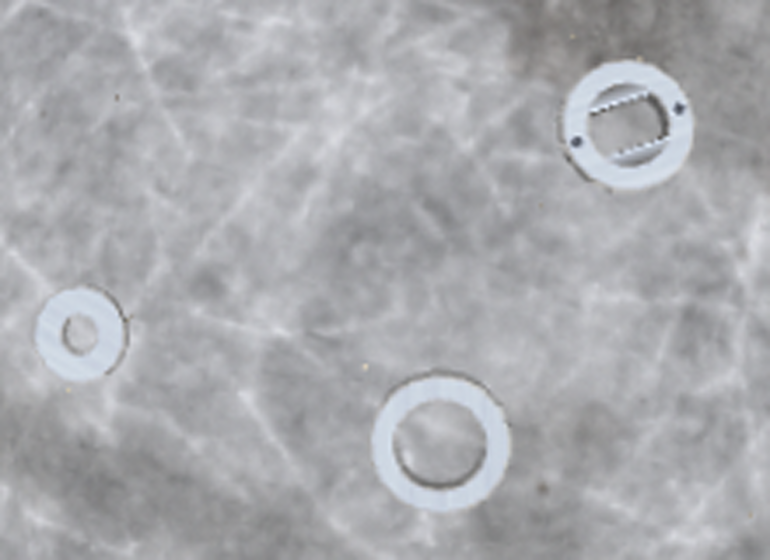

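```bash
python3 - <<'E'
from look import *
T=env.camera_params("top");S=env.camera_params("scene");p,o=pickle.load(open("w2.pkl","rb"))
w=lambda c:ray(p,190+(c[0]+.5)/3.5-.5,40+(c[1]+.5)/3.5-.5,True)
for n,t,s,c,z in [("roll",(627,239),(507,91),(628,125),.016),("ring",(560,521),(655,202),(441.5,441),.014),("washer",(248,511),(530,353),(82,334),.006)]:
    r=[ray(T,255+(t[0]+.5)/5-.5,165+(t[1]+.5)/5-.5),ray(S,220+(s[0]+.5)/4-.5,170+(s[1]+.5)/4-.5),w(c)]
    print(n,*tri(r),*[atz(q,z) for q in r])
a,b=atz(w((577,141)),.016),atz(w((679,108)),.016);print((a+b)/2,np.degrees(np.arctan2(*(b-a)[1::-1])))
# ring fit residual: edge points
print([np.round(np.linalg.norm((atz(w(a),.014)-atz(w(b),.014)))*1e3,1) for a,b in [((371,441),(512,441)),((441,370),(441,512))]])
E
```

```text
roll [ 0.5632 -0.163   0.014 ] [np.float64(0.1934663706094051), np.float64(0.8842298845225224), np.float64(0.8141491653543169)] [ 0.5631 -0.1625  0.016 ] [ 0.5614 -0.1616  0.016 ] [ 0.5637 -0.1626  0.016 ]
ring [ 0.4382 -0.1356  0.0109] [np.float64(0.6562279654965649), np.float64(1.5740058393695142), np.float64(1.6505057540670407)] [ 0.438  -0.1347  0.014 ] [ 0.4359 -0.1343  0.014 ] [ 0.4404 -0.135   0.014 ]
washer [0.4386 0.002  0.0056] [np.float64(1.2623713361459081), np.float64(1.2455544834861065), np.float64(1.1256407004164535)] [0.4385 0.0032 0.006 ] [0.4377 0.0012 0.006 ] [0.4398 0.0014 0.006 ]
[ 0.5641 -0.1626  0.016 ] -52.56998729563635
[np.float64(49.0), np.float64(50.3)]
```

The wrist crop shows the ring at (441,441), the washer at (82,334) and the roll at (628,125). The roll's punch marks at (577,141) and (679,108) lie along the long way of its bore. I'll grip the ring now, then regrip it turned 90° so it sits centred on both axes.

jog_arm --motion '[{"x": 0.55, "y": -0.7, "z": 4.5, "ax": 0, "ay": 0, "az": 0}, {"x": 0, "y": 0, "z": 4.5, "ax": 0, "ay": 0, "az": 0}, {"x": 0, "y": 0, "z": 4.5, "ax": 0, "ay": 0, "az": 0}, {"x": 0, "y": 0, "z": 4, "ax": 0, "ay": 0, "az": 0}, {"x": 0, "y": 0, "z": 2.5, "ax": 0, "ay": 0, "az": 0}]'

```text
time_s: 2.2
tool_pos: [0.4368, -0.1335, 0.0196]
tool_rot: [-179.9, 0.2, 17.2]
force: [0.6, -0.2, 0.5]
grip_width: 0.0866
grasp_force: 0.0
```

jog_arm --motion '[{"x": 0, "y": 0, "z": 1.0, "ax": 0, "ay": 0, "az": 0}, {"x": 0, "y": 0, "z": 0.7, "ax": 0, "ay": 0, "az": 0}, {"x": 0, "y": 0, "z": 0, "ax": 0, "ay": 0, "az": 0}, {"x": 0, "y": 0, "z": 0, "ax": 0, "ay": 0, "az": 0}, {"x": 0, "y": 0, "z": 0, "ax": 0, "ay": 0, "az": 0}]'

```text
time_s: 2.7
tool_pos: [0.4403, -0.1337, 0.0068]
tool_rot: [179.9, -0.1, 17.3]
force: [0.2, -0.4, -0.4]
grip_width: 0.0871
grasp_force: 0.0
```

jog_arm --motion '[{"x": 0, "y": 0, "z": 0, "ax": 0, "ay": 0, "az": 0}, {"x": 0, "y": 0, "z": 0, "ax": 0, "ay": 0, "az": 0}, {"x": 0, "y": 0, "z": 0, "ax": 0, "ay": 0, "az": 0}, {"x": 0, "y": 0, "z": 0, "ax": 0, "ay": 0, "az": 0}, {"x": 0, "y": 0, "z": 0, "ax": 0, "ay": 0, "az": 0}]' --claw -1 --squeeze 10

```text
time_s: 3.2
tool_pos: [0.4391, -0.1331, 0.0056]
tool_rot: [180.0, 0.0, 17.4]
force: [0.5, -0.4, -0.6]
grip_width: 0.0547
grasp_force: 0.0
```

jog_arm --motion '[{"x": 0, "y": 0, "z": 0.1, "ax": 0, "ay": 0, "az": 0}, {"x": 0, "y": 0, "z": 0, "ax": 0, "ay": 0, "az": 0}, {"x": 0, "y": 0, "z": 0, "ax": 0, "ay": 0, "az": 0}, {"x": 0, "y": 0, "z": 0, "ax": 0, "ay": 0, "az": 0}, {"x": 0, "y": 0, "z": 0, "ax": 0, "ay": 0, "az": 0}]'

```text
time_s: 3.7
tool_pos: [0.4393, -0.1332, 0.005]
tool_rot: [180.0, 0.0, 17.3]
force: [-0.9, -0.0, 5.6]
grip_width: 0.0495
grasp_force: 10.0
```

jog_arm --motion '[{"x": 0, "y": 0, "z": 0, "ax": 0, "ay": 0, "az": 0}, {"x": 0, "y": 0, "z": 0, "ax": 0, "ay": 0, "az": 0}, {"x": 0, "y": 0, "z": 0, "ax": 0, "ay": 0, "az": 5}, {"x": 0, "y": 0, "z": 0, "ax": 0, "ay": 0, "az": 8}, {"x": 0, "y": 0, "z": 0, "ax": 0, "ay": 0, "az": 8.5}]' --claw 0.45

```text
time_s: 4.2
tool_pos: [0.439, -0.1331, 0.0043]
tool_rot: [-180.0, 0.0, -4.5]
force: [-0.8, -0.2, 0.2]
grip_width: 0.063
grasp_force: 0.0
```

jog_arm --motion '[{"x": 0, "y": 0, "z": 0, "ax": 0, "ay": 0, "az": 8.5}, {"x": 0, "y": 0, "z": 0, "ax": 0, "ay": 0, "az": 8.5}, {"x": 0, "y": 0, "z": 0, "ax": 0, "ay": 0, "az": 8.5}, {"x": 0, "y": 0, "z": 0, "ax": 0, "ay": 0, "az": 8.5}, {"x": 0, "y": 0, "z": 0, "ax": 0, "ay": 0, "az": 8.5}]'

```text
time_s: 4.7
tool_pos: [0.439, -0.133, 0.0043]
tool_rot: [180.0, 0.0, -47.0]
force: [0.1, 1.0, -0.2]
grip_width: 0.063
grasp_force: 0.0
```

jog_arm --motion '[{"x": 0, "y": 0, "z": 0, "ax": 0, "ay": 0, "az": 8.5}, {"x": 0, "y": 0, "z": 0, "ax": 0, "ay": 0, "az": 8.5}, {"x": 0, "y": 0, "z": 0, "ax": 0, "ay": 0, "az": 7}, {"x": 0, "y": 0, "z": 0, "ax": 0, "ay": 0, "az": 2}, {"x": 0, "y": 0, "z": 0, "ax": 0, "ay": 0, "az": 0}]'

```text
time_s: 5.2
tool_pos: [0.439, -0.1331, 0.0044]
tool_rot: [180.0, 0.0, -72.6]
force: [0.6, -0.4, -0.5]
grip_width: 0.0631
grasp_force: 0.0
```

jog_arm --motion '[{"x": 0, "y": 0, "z": 0, "ax": 0, "ay": 0, "az": 0}, {"x": 0, "y": 0, "z": 0, "ax": 0, "ay": 0, "az": 0}, {"x": 0, "y": 0, "z": 0, "ax": 0, "ay": 0, "az": 0}, {"x": 0, "y": 0, "z": 0, "ax": 0, "ay": 0, "az": 0}, {"x": 0, "y": 0, "z": 0, "ax": 0, "ay": 0, "az": 0}]' --claw -1 --squeeze 30

```text
time_s: 5.7
tool_pos: [0.439, -0.1331, 0.0045]
tool_rot: [180.0, 0.0, -72.6]
force: [-0.2, 0.1, 0.7]
grip_width: 0.0488
grasp_force: 30.0
```

```bash
python3 - <<'E'
from look import *
p,im=look("w3")
q=proj(p,env.get_obs()['tool_pos']+[0,0,.014-.0044],True);print(q)
E
```

```text
[ 0.439  -0.1331  0.0045] [179.9876   0.0046 -72.6396] q [  33.0739    9.9971  -20.6422  121.6875    4.6504   49.052  -152.9728] 5.7 [-0.2055  0.0744  0.7115] 0.0487938766598075 29.99990478507243
[322.281  253.6264]
```

jog_arm --motion '[{"x": 0, "y": 0, "z": -1, "ax": 0, "ay": 0, "az": 0}, {"x": 0, "y": 0, "z": -1.5, "ax": 0, "ay": 0, "az": -4}, {"x": 0, "y": 0, "z": -2, "ax": 0, "ay": 0, "az": -8}, {"x": 0, "y": 0, "z": -2, "ax": 0, "ay": 0, "az": -8}, {"x": 0, "y": 0, "z": -2, "ax": 0, "ay": 0, "az": -8}]'

```text
time_s: 6.25
tool_pos: [0.4392, -0.1331, 0.0909]
tool_rot: [-180.0, -0.0, -44.3]
force: [-0.4, -0.1, -1.1]
grip_width: 0.049
grasp_force: 30.0
```

jog_arm --motion '[{"x": 0, "y": 0, "z": -2, "ax": 0, "ay": 0, "az": -8}, {"x": 0, "y": 0, "z": -2, "ax": 0, "ay": 0, "az": -8}, {"x": 0, "y": 0, "z": -1.5, "ax": 0, "ay": 0, "az": -8}, {"x": 0, "y": 0, "z": -1, "ax": 0, "ay": 0, "az": -8}, {"x": 0, "y": 0, "z": 0, "ax": 0, "ay": 0, "az": -8}]'

```text
time_s: 6.75
tool_pos: [0.4403, -0.1334, 0.1569]
tool_rot: [179.9, -0.2, -4.3]
force: [0.1, -0.9, -0.9]
grip_width: 0.0491
grasp_force: 30.0
```

jog_arm --motion '[{"x": 0, "y": 0, "z": 0, "ax": 0, "ay": 0, "az": -8}, {"x": 0, "y": 0, "z": 0, "ax": 0, "ay": 0, "az": -8}, {"x": 0, "y": 0, "z": 0, "ax": 0, "ay": 0, "az": -6}, {"x": 3, "y": -2.85, "z": 0, "ax": 0, "ay": 0, "az": 0}, {"x": 3.2, "y": -3, "z": 0, "ax": 0, "ay": 0, "az": 0}]'

```text
time_s: 7.25
tool_pos: [0.4811, -0.0594, 0.1553]
tool_rot: [179.9, -0.0, 17.1]
force: [0.8, 0.3, -0.6]
grip_width: 0.0492
grasp_force: 30.0
```

jog_arm --motion '[{"x": 3.2, "y": -3, "z": 0, "ax": 0, "ay": 0, "az": 0}, {"x": 2.8, "y": -2.5, "z": 0, "ax": 0, "ay": 0, "az": 0}, {"x": 0, "y": 0, "z": 0, "ax": 0, "ay": 0, "az": 0}, {"x": 0, "y": 0, "z": 0, "ax": 0, "ay": 0, "az": 0}, {"x": 0, "y": 0, "z": 0, "ax": 0, "ay": 0, "az": 0}]'

```text
time_s: 7.75
tool_pos: [0.5213, 0.0102, 0.1546]
tool_rot: [180.0, 0.0, 17.3]
force: [0.7, 0.0, -1.8]
grip_width: 0.0491
grasp_force: 30.0
```

```bash
python3 - <<'E'
from look import *
p,im=look("w4");t=env.get_obs()['tool_pos'];z=t[2]
for n,X in dict(ringtop=t+[0,0,.0095],seat=[.618,.0405,.05],boss=[.618,.0405,.062],sh=[.618,.0405,.078],tip=[.6182,.0405,.104]).items(): print(n,proj(p,np.array(X),True))
a=im[40:300,180:480];cv2.imwrite("pics/w4c.png",cv2.resize(a,None,fx=2.3,fy=2.3,interpolation=2)[:,:,::-1])
E
```

```text
[0.5213 0.0102 0.1546] [179.955    0.0462  17.2672] q [ 25.3724   7.3615 -31.4393 105.4314   4.1802  68.3672 -80.1348] 7.75 [ 0.7128  0.0137 -1.8276] 0.04906038458163454 29.999490930349566
ringtop [320.6557 253.9586]
seat [320.2229  79.9243]
boss [320.1849  78.6534]
sh [320.1283  76.7613]
tip [320.1065  72.8091]
```

View pics/w4c.png

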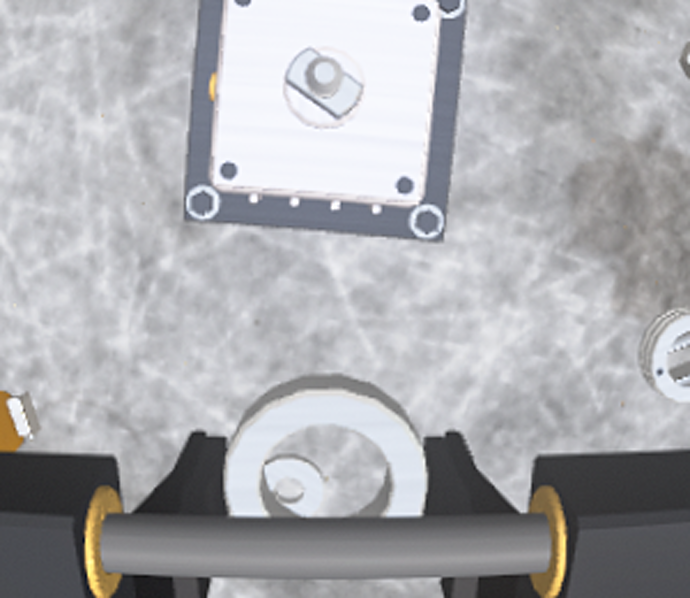

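```bash
python3 - <<'E'
from look import *
p,o=pickle.load(open("w4.pkl","rb"));t=o['tool_pos'];f=2.3
c=lambda q:((q-[180,40])+.5)*f-.5
th=np.linspace(0,2*np.pi,361)
def circ(C,r):
    P=np.array([c(proj(p,np.array(C)+r*np.array([np.cos(a),np.sin(a),0]),True)) for a in th]);return P.min(0),P.max(0)
print("ring outer",circ(t+[0,0,.0095],.025),"bore",circ(t+[0,0,.0095],.016))
print("boss",circ([.618,.0405,.062],.015),"tip",c(proj(p,np.array([.618,.0405,.104]),True)),"thr base",circ([.618,.0405,.099],.006))
w=lambda x,y,z:atz(ray(p,180+(x+.5)/f-.5,40+(y+.5)/f-.5,True),z)
print("tip",w(324,75,.104),"boss",w(323.5,88,.062))
for a,b in [((287,82),(340,117)),((306,48),(362,83))]:
    d=w(*b,.078)-w(*a,.078);print(np.degrees(np.arctan2(d[1],d[0])))
E
```

```text
ring outer (array([218.8023, 393.7145]), array([427.2703, 578.8768])) bore (array([256.0925, 430.5889]), array([389.9409, 549.183 ]))
boss (array([280.2545,  48.1316]), array([365.909 , 131.4201])) tip [322.6918  76.7447] thr base (array([302.6694,  59.1305]), array([342.8244,  98.0364]))
tip [0.6186 0.0403 0.104 ] boss [0.6186 0.0405 0.062 ]
-107.01185166169394
-105.54471246964889
```

The wrist crop shows the ring in the hand, its outer edges at 225 and 427 with the top at 390. The thread tip is at (324,75), the boss circle at (323,88), and the shaft's flats run down to the right. Next I move over the shaft and lower.

jog_arm --motion '[{"x": 2.5, "y": -0.06, "z": 0, "ax": 0, "ay": 0, "az": 0}, {"x": 3, "y": 0, "z": 0, "ax": 0, "ay": 0, "az": 0}, {"x": 3, "y": 0, "z": 0, "ax": 0, "ay": 0, "az": 0}, {"x": 1.57, "y": 0, "z": 0, "ax": 0, "ay": 0, "az": 0}, {"x": 0, "y": 0, "z": 0, "ax": 0, "ay": 0, "az": 0}]'

```text
time_s: 8.3
tool_pos: [0.6188, 0.0415, 0.1542]
tool_rot: [-180.0, -0.0, 17.3]
force: [-0.1, -0.2, -0.7]
grip_width: 0.0489
grasp_force: 30.0
```

jog_arm --motion '[{"x": 0, "y": 0, "z": 0, "ax": 0, "ay": 0, "az": 0}, {"x": 0, "y": 0, "z": 0, "ax": 0, "ay": 0, "az": 0}, {"x": 0, "y": 0, "z": 1, "ax": 0, "ay": 0, "az": 0}, {"x": 0, "y": 0, "z": 2, "ax": 0, "ay": 0, "az": 0}, {"x": 0, "y": 0, "z": 2, "ax": 0, "ay": 0, "az": 0}]'

```text
time_s: 8.8
tool_pos: [0.6173, 0.0416, 0.1039]
tool_rot: [179.9, -0.0, 17.3]
force: [-0.3, -0.0, -1.2]
grip_width: 0.049
grasp_force: 30.0
```

jog_arm --motion '[{"x": 0, "y": 0, "z": 2, "ax": 0, "ay": 0, "az": 0}, {"x": 0, "y": 0, "z": 1.2, "ax": 0, "ay": 0, "az": 0}, {"x": 0, "y": 0, "z": 0, "ax": 0, "ay": 0, "az": 0}, {"x": 0, "y": 0, "z": 0, "ax": 0, "ay": 0, "az": 0}, {"x": 0, "y": 0, "z": 0, "ax": 0, "ay": 0, "az": 0}]'

```text
time_s: 9.3
tool_pos: [0.6185, 0.0423, 0.0738]
tool_rot: [180.0, -0.1, 17.3]
force: [0.5, 0.3, -1.4]
grip_width: 0.0495
grasp_force: 30.0
```

jog_arm --motion '[{"x": 0, "y": 0, "z": 0, "ax": 0, "ay": 0, "az": 0}, {"x": 0, "y": 0, "z": 0, "ax": 0, "ay": 0, "az": 0}, {"x": 0, "y": 0, "z": 0, "ax": 0, "ay": 0, "az": 0}, {"x": 0, "y": 0, "z": 0, "ax": 0, "ay": 0, "az": 0}, {"x": 0, "y": 0, "z": 0, "ax": 0, "ay": 0, "az": 0}]'

```text
time_s: 9.8
tool_pos: [0.6177, 0.0422, 0.0726]
tool_rot: [180.0, -0.0, 17.3]
force: [-0.3, 0.1, -0.6]
grip_width: 0.0491
grasp_force: 30.0
```

jog_arm --motion '[{"x": -0.08, "y": 0.13, "z": 0, "ax": 0, "ay": 0, "az": 0}, {"x": 0, "y": 0, "z": 0.2, "ax": 0, "ay": 0, "az": 0}, {"x": 0, "y": 0, "z": 0.2, "ax": 0, "ay": 0, "az": 0}, {"x": 0, "y": 0, "z": 0.2, "ax": 0, "ay": 0, "az": 0}, {"x": 0, "y": 0, "z": 0.1, "ax": 0, "ay": 0, "az": 0}]'

```text
time_s: 10.3
tool_pos: [0.6171, 0.0407, 0.0651]
tool_rot: [-180.0, 0.0, 17.4]
force: [0.3, -0.8, -0.4]
grip_width: 0.0492
grasp_force: 30.0
```

jog_arm --motion '[{"x": 0, "y": 0, "z": 0.1, "ax": 0, "ay": 0, "az": 0}, {"x": 0, "y": 0, "z": 0.1, "ax": 0, "ay": 0, "az": 0}, {"x": 0, "y": 0, "z": 0, "ax": 0, "ay": 0, "az": 0}, {"x": 0, "y": 0, "z": 0, "ax": 0, "ay": 0, "az": 0}, {"x": 0, "y": 0, "z": 0, "ax": 0, "ay": 0, "az": 0}]'

```text
time_s: 10.8
tool_pos: [0.6174, 0.0407, 0.0636]
tool_rot: [180.0, -0.0, 17.4]
force: [0.7, 0.2, -1.1]
grip_width: 0.0488
grasp_force: 30.0
```

jog_arm --motion '[{"x": 0, "y": 0, "z": 0.15, "ax": 0, "ay": 0, "az": 0}, {"x": 0, "y": 0, "z": 0.15, "ax": 0, "ay": 0, "az": 0}, {"x": 0, "y": 0, "z": 0.15, "ax": 0, "ay": 0, "az": 0}, {"x": 0, "y": 0, "z": 0.15, "ax": 0, "ay": 0, "az": 0}, {"x": 0, "y": 0, "z": 0, "ax": 0, "ay": 0, "az": 0}]'

```text
time_s: 11.3
tool_pos: [0.6174, 0.0407, 0.0573]
tool_rot: [180.0, -0.0, 17.3]
force: [0.7, -1.1, -2.2]
grip_width: 0.0487
grasp_force: 30.0
```

jog_arm --motion '[{"x": 0, "y": 0, "z": 0.1, "ax": 0, "ay": 0, "az": 0}, {"x": 0, "y": 0, "z": 0.1, "ax": 0, "ay": 0, "az": 0}, {"x": 0, "y": 0, "z": 0, "ax": 0, "ay": 0, "az": 0}, {"x": 0, "y": 0, "z": 0, "ax": 0, "ay": 0, "az": 0}, {"x": 0, "y": 0, "z": 0, "ax": 0, "ay": 0, "az": 0}]'

```text
time_s: 11.8
tool_pos: [0.6174, 0.0407, 0.0555]
tool_rot: [180.0, -0.0, 17.3]
force: [1.8, -1.1, -1.5]
grip_width: 0.049
grasp_force: 30.0
```

jog_arm --motion '[{"x": 0, "y": 0, "z": 0.1, "ax": 0, "ay": 0, "az": 0}, {"x": 0, "y": 0, "z": 0, "ax": 0, "ay": 0, "az": 0}, {"x": 0, "y": 0, "z": 0, "ax": 0, "ay": 0, "az": 0}, {"x": 0, "y": 0, "z": 0, "ax": 0, "ay": 0, "az": 0}, {"x": 0, "y": 0, "z": 0, "ax": 0, "ay": 0, "az": 0}]'

```text
time_s: 12.3
tool_pos: [0.6174, 0.0407, 0.0546]
tool_rot: [180.0, -0.0, 17.3]
force: [2.2, 0.3, -1.6]
grip_width: 0.0489
grasp_force: 30.0
```

jog_arm --motion '[{"x": 0, "y": 0, "z": 0, "ax": 0, "ay": 0, "az": 0}, {"x": 0, "y": 0, "z": 0, "ax": 0, "ay": 0, "az": 0}, {"x": 0, "y": 0, "z": 0, "ax": 0, "ay": 0, "az": 0}, {"x": 0, "y": 0, "z": 0, "ax": 0, "ay": 0, "az": 0}, {"x": 0, "y": 0, "z": 0, "ax": 0, "ay": 0, "az": 0}]' --claw 0.6

```text
time_s: 12.8
tool_pos: [0.6172, 0.0407, 0.0545]
tool_rot: [180.0, 0.0, 17.4]
force: [-0.2, -0.4, 0.4]
grip_width: 0.069
grasp_force: 0.0
```

jog_arm --motion '[{"x": 0, "y": 0, "z": -1, "ax": 0, "ay": 0, "az": 0}, {"x": 0, "y": 0, "z": -3, "ax": 0, "ay": 0, "az": 0}, {"x": 0, "y": 0, "z": -4, "ax": 0, "ay": 0, "az": 0}, {"x": -3, "y": 0, "z": -2, "ax": 0, "ay": 0, "az": 0}, {"x": -3, "y": 0, "z": 0, "ax": 0, "ay": 0, "az": 0}]'

```text
time_s: 13.3
tool_pos: [0.5623, 0.0237, 0.1591]
tool_rot: [179.9, -0.4, 17.4]
force: [-0.1, 0.0, 0.7]
grip_width: 0.0693
grasp_force: 0.0
```

jog_arm --motion '[{"x": -3, "y": 0, "z": 0, "ax": 0, "ay": 0, "az": 0}, {"x": 0, "y": 0, "z": 0, "ax": 0, "ay": 0, "az": 0}, {"x": 0, "y": 0, "z": 0, "ax": 0, "ay": 0, "az": 0}, {"x": 0, "y": 0, "z": 0, "ax": 0, "ay": 0, "az": 0}, {"x": 0, "y": 0, "z": 0, "ax": 0, "ay": 0, "az": 0}]'

```text
time_s: 13.8
tool_pos: [0.5323, 0.0145, 0.1547]
tool_rot: [-180.0, -0.0, 17.4]
force: [-1.0, 1.2, 0.6]
grip_width: 0.0697
grasp_force: 0.0
```

```bash
python3 - <<'E'
from look import *
p,im=look("w5")
u,v=proj(p,np.array([.618,.0405,.075]),True).astype(int);print(u,v)
x0,y0=u-32,v-28;print(x0,y0);a=im[y0:y0+56,x0:x0+64];cv2.imwrite("pics/w5c.png",cv2.resize(a,None,fx=10,fy=10,interpolation=2)[:,:,::-1])
E
```

```text
[0.5323 0.0145 0.1547] [-179.9726   -0.0411   17.3916] q [ 25.4782   8.8606 -32.3712 104.0014   5.0466  68.5385 -81.0389] 13.8 [-0.9761  1.2044  0.5609] 0.06972234131212741 0.0
321 92
289 64
```

View pics/w5c.png

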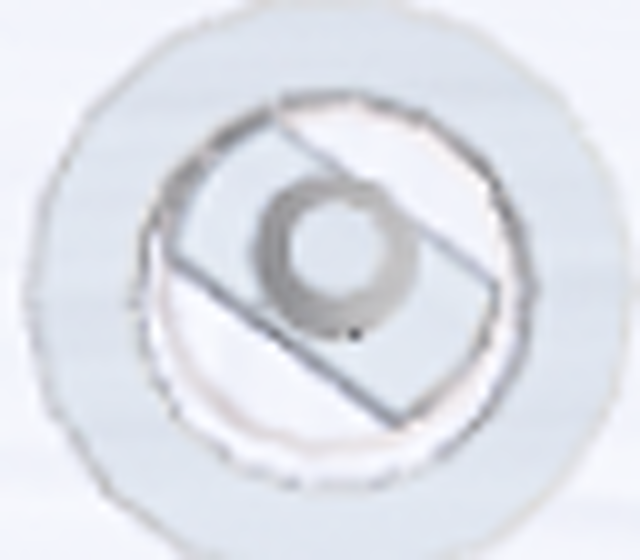

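```bash
python3 - <<'E'
from look import *
p,o=pickle.load(open("w5.pkl","rb"))
w=lambda x,y,z:atz(ray(p,289+(x+.5)/10-.5,64+(y+.5)/10-.5,True),z)
P=[w(172,260,.0765),w(398,425,.0765),w(280,118,.0765),w(497,288,.0765)]
for a,b in ((0,1),(2,3)):
    d=P[b]-P[a];print(np.degrees(np.arctan2(d[1],d[0])),np.linalg.norm(d))
print("centre",np.mean(P,0),"tip",w(335,250,.104))
d1=P[1]-P[0];d1/=np.linalg.norm(d1);e=P[2]-P[0];print("width",np.linalg.norm(e-d1*(e@d1)))
print("ringtop L,R",(w(30,290,.064)+w(632,290,.064))/2,w(30,290,.064)-w(632,290,.064))
# roll in gripper target
print(proj(p,np.array([.5635,-.1627,.016]),True))
E
```

```text
-109.33781114402242 0.021493315204395288
-111.18697225283096 0.021133943567989304
centre [0.6192 0.0403 0.0765] tip [0.6192 0.0405 0.104 ]
width 0.013751506492696797
ringtop L,R [0.6186 0.0406 0.064 ] [-0.0145  0.0462  0.    ]
[479.7462 206.7875]
```

jog_arm --motion '[{"x": -0.6, "y": 4.46, "z": 0, "ax": 0, "ay": 0, "az": 0}, {"x": -0.6, "y": 4.46, "z": 0, "ax": 0, "ay": 0, "az": 0}, {"x": -0.6, "y": 4.46, "z": 0, "ax": 0, "ay": 0, "az": 0}, {"x": -0.57, "y": 4.46, "z": 0, "ax": 0, "ay": 0, "az": 0}, {"x": 0, "y": 0, "z": 3, "ax": 0, "ay": 0, "az": 0}]'

```text
time_s: 14.35
tool_pos: [0.5653, -0.1733, 0.1274]
tool_rot: [179.5, -0.3, 16.8]
force: [0.9, 0.4, 0.1]
grip_width: 0.0697
grasp_force: 0.0
```

jog_arm --motion '[{"x": 0, "y": 0, "z": 4, "ax": 0, "ay": 0, "az": 0}, {"x": 0, "y": 0, "z": 4, "ax": 0, "ay": 0, "az": 0}, {"x": 0, "y": 0, "z": 2, "ax": 0, "ay": 0, "az": 0}, {"x": 0, "y": 0, "z": 0, "ax": 0, "ay": 0, "az": 0}, {"x": 0, "y": 0, "z": 0, "ax": 0, "ay": 0, "az": 0}]'

```text
time_s: 14.85
tool_pos: [0.5626, -0.1632, 0.0247]
tool_rot: [-180.0, -0.0, 17.4]
force: [-0.3, -0.3, -0.5]
grip_width: 0.0696
grasp_force: 0.0
```

```bash
python3 -c "
from look import *
o=st();y=np.radians(o['tool_rot'][2]);d=np.array([.563,-.1627])-o['tool_pos'][:2]
print('x',100*(d[0]*np.cos(y)+d[1]*np.sin(y)),'y',100*(d[0]*np.sin(y)-d[1]*np.cos(y)))"
```

```text
[ 0.5626 -0.1632  0.0247] [-179.9692   -0.0113   17.3742] q [ 33.772   22.613  -23.9577 103.5602  10.8055  56.0822 -67.2363] 14.85 [-0.2649 -0.2541 -0.5481] 0.06964196278165095 0.0
x 0.04816911668834915 y -0.03476369713617762
```

jog_arm --motion '[{"x": 0, "y": 0, "z": 1.2, "ax": 0, "ay": 0, "az": 0}, {"x": 0, "y": 0, "z": 0.75, "ax": 0, "ay": 0, "az": 0}, {"x": 0, "y": 0, "z": 0, "ax": 0, "ay": 0, "az": 0}, {"x": 0, "y": 0, "z": 0, "ax": 0, "ay": 0, "az": 0}, {"x": 0, "y": 0, "z": 0, "ax": 0, "ay": 0, "az": 0}]'

```text
time_s: 15.35
tool_pos: [0.5623, -0.1636, 0.0055]
tool_rot: [180.0, -0.0, 17.4]
force: [0.4, -0.9, 0.3]
grip_width: 0.0694
grasp_force: 0.0
```

jog_arm --motion '[{"x": 0, "y": 0, "z": 0, "ax": 0, "ay": 0, "az": 0}, {"x": 0, "y": 0, "z": 0, "ax": 0, "ay": 0, "az": 0}, {"x": 0, "y": 0, "z": 0, "ax": 0, "ay": 0, "az": 0}, {"x": 0, "y": 0, "z": 0, "ax": 0, "ay": 0, "az": 0}, {"x": 0, "y": 0, "z": 0, "ax": 0, "ay": 0, "az": 0}]' --claw -1 --squeeze 10

```text
time_s: 15.85
tool_pos: [0.562, -0.1634, 0.0051]
tool_rot: [180.0, 0.0, 17.4]
force: [-0.6, 1.5, 0.9]
grip_width: 0.0455
grasp_force: 10.0
```

jog_arm --motion '[{"x": 0, "y": 0, "z": 0, "ax": 0, "ay": 0, "az": 0}, {"x": 0, "y": 0, "z": 0, "ax": 0, "ay": 0, "az": 0}, {"x": 0, "y": 0, "z": 0, "ax": 0, "ay": 0, "az": -5}, {"x": 0, "y": 0, "z": 0, "ax": 0, "ay": 0, "az": -8}, {"x": 0, "y": 0, "z": 0, "ax": 0, "ay": 0, "az": -8.5}]' --claw 0.45

```text
time_s: 16.35
tool_pos: [0.562, -0.1634, 0.005]
tool_rot: [180.0, 0.0, 39.2]
force: [-0.3, 0.3, 0.1]
grip_width: 0.0626
grasp_force: 0.0
```

jog_arm --motion '[{"x": 0, "y": 0, "z": 0, "ax": 0, "ay": 0, "az": -8.5}, {"x": 0, "y": 0, "z": 0, "ax": 0, "ay": 0, "az": -8.5}, {"x": 0, "y": 0, "z": 0, "ax": 0, "ay": 0, "az": -8.5}, {"x": 0, "y": 0, "z": 0, "ax": 0, "ay": 0, "az": -8.5}, {"x": 0, "y": 0, "z": 0, "ax": 0, "ay": 0, "az": -8.5}]'

```text
time_s: 16.85
tool_pos: [0.5619, -0.1636, 0.005]
tool_rot: [-180.0, 0.0, 81.7]
force: [0.2, 0.5, -0.5]
grip_width: 0.0628
grasp_force: 0.0
```

jog_arm --motion '[{"x": 0, "y": 0, "z": 0, "ax": 0, "ay": 0, "az": -8.5}, {"x": 0, "y": 0, "z": 0, "ax": 0, "ay": 0, "az": -8.5}, {"x": 0, "y": 0, "z": 0, "ax": 0, "ay": 0, "az": -7}, {"x": 0, "y": 0, "z": 0, "ax": 0, "ay": 0, "az": -2}, {"x": 0, "y": 0, "z": 0, "ax": 0, "ay": 0, "az": 0}]'

```text
time_s: 17.35
tool_pos: [0.5619, -0.1636, 0.0049]
tool_rot: [-180.0, -0.0, 107.3]
force: [-0.5, 0.7, 0.3]
grip_width: 0.063
grasp_force: 0.0
```

jog_arm --motion '[{"x": 0, "y": 0, "z": 0, "ax": 0, "ay": 0, "az": 0}, {"x": 0, "y": 0, "z": 0, "ax": 0, "ay": 0, "az": 0}, {"x": 0, "y": 0, "z": 0, "ax": 0, "ay": 0, "az": 0}, {"x": 0, "y": 0, "z": 0, "ax": 0, "ay": 0, "az": 0}, {"x": 0, "y": 0, "z": 0, "ax": 0, "ay": 0, "az": 0}]' --claw -1 --squeeze 30

```text
time_s: 17.85
tool_pos: [0.5621, -0.1634, 0.0051]
tool_rot: [180.0, 0.0, 107.4]
force: [0.0, 0.4, -0.0]
grip_width: 0.0453
grasp_force: 30.0
```

```bash
python3 -c "
from look import *
o=st()"
```

```text
[ 0.5621 -0.1634  0.0051] [179.9898   0.0113 107.3507] q [ 47.0752  27.9608 -40.5892 103.8255  21.5567  56.1517  14.9036] 17.85 [ 0.0164  0.3567 -0.0141] 0.04530585451217239 29.999715511233376
```

jog_arm --motion '[{"x": 0, "y": 0, "z": -1, "ax": 0, "ay": 0, "az": 0}, {"x": 0, "y": 0, "z": -2, "ax": 0, "ay": 0, "az": 4}, {"x": 0, "y": 0, "z": -3, "ax": 0, "ay": 0, "az": 8}, {"x": 0, "y": 0, "z": -3, "ax": 0, "ay": 0, "az": 8}, {"x": 0, "y": 0, "z": -3, "ax": 0, "ay": 0, "az": 8}]'

```text
time_s: 18.35
tool_pos: [0.5616, -0.1632, 0.1266]
tool_rot: [-180.0, -0.0, 79.0]
force: [-1.0, -0.4, -1.2]
grip_width: 0.045
grasp_force: 30.0
```

jog_arm --motion '[{"x": 0, "y": 0, "z": -2, "ax": 0, "ay": 0, "az": 8}, {"x": 0, "y": 0, "z": -1, "ax": 0, "ay": 0, "az": 8}, {"x": 0, "y": 0, "z": 0, "ax": 0, "ay": 0, "az": 8}, {"x": 0, "y": 0, "z": 0, "ax": 0, "ay": 0, "az": 5.6}, {"x": 3, "y": -1.39, "z": 0, "ax": 0, "ay": 0, "az": 0}]'

```text
time_s: 18.85
tool_pos: [0.5694, -0.1376, 0.1553]
tool_rot: [179.9, 0.2, 49.1]
force: [0.7, -0.1, -2.1]
grip_width: 0.0448
grasp_force: 30.0
```

jog_arm --motion '[{"x": 4.2, "y": -1.95, "z": 0, "ax": 0, "ay": 0, "az": 0}, {"x": 4.2, "y": -1.95, "z": 0, "ax": 0, "ay": 0, "az": 0}, {"x": 4.2, "y": -1.95, "z": 0, "ax": 0, "ay": 0, "az": 0}, {"x": 2.6, "y": -1.25, "z": 0, "ax": 0, "ay": 0, "az": 0}, {"x": 1.0, "y": -0.43, "z": 0, "ax": 0, "ay": 0, "az": 0}]'

```text
time_s: 19.35
tool_pos: [0.6177, 0.0462, 0.1557]
tool_rot: [-179.9, -0.1, 50.1]
force: [-0.7, -0.4, -1.5]
grip_width: 0.0452
grasp_force: 30.0
```

jog_arm --motion '[{"x": 0, "y": 0, "z": 0, "ax": 0, "ay": 0, "az": 0}, {"x": 0, "y": 0, "z": 0, "ax": 0, "ay": 0, "az": 0}, {"x": 0, "y": 0, "z": 1, "ax": 0, "ay": 0, "az": 0}, {"x": 0, "y": 0, "z": 1, "ax": 0, "ay": 0, "az": 0}, {"x": 0, "y": 0, "z": 0, "ax": 0, "ay": 0, "az": 0}]'

```text
time_s: 19.85
tool_pos: [0.6163, 0.0389, 0.1325]
tool_rot: [-179.9, 0.2, 49.6]
force: [0.0, -0.5, -2.8]
grip_width: 0.0449
grasp_force: 30.0
```

```bash
cat > goto.py <<'E'
from look import *
o=st();y=np.radians(o['tool_rot'][2]);d=np.array([float(sys.argv[1]),float(sys.argv[2])])-o['tool_pos'][:2]
print('x',100*(d[0]*np.cos(y)+d[1]*np.sin(y)),'y',100*(d[0]*np.sin(y)-d[1]*np.cos(y)))
E
python3 goto.py .618 .0407
```

```text
[0.6163 0.0389 0.1325] [-179.8503    0.1866   49.6331] q [ 25.3979  22.5471 -39.2884  93.1088  14.9738  69.9691 -57.3387] 19.85 [ 0.0102 -0.4695 -2.7842] 0.04487888341893157 29.99964336148821
x 0.24760576323596847 y 0.006537397432889737
```

jog_arm --motion '[{"x": 0.2, "y": 0, "z": 0, "ax": 0, "ay": 0, "az": 0}, {"x": 0, "y": 0, "z": 0.5, "ax": 0, "ay": 0, "az": 0}, {"x": 0, "y": 0, "z": 0.8, "ax": 0, "ay": 0, "az": 0}, {"x": 0, "y": 0, "z": 0.5, "ax": 0, "ay": 0, "az": 0}, {"x": 0, "y": 0, "z": 0, "ax": 0, "ay": 0, "az": 0}]'

```text
time_s: 20.35
tool_pos: [0.6184, 0.0421, 0.1157]
tool_rot: [-179.9, 0.1, 49.8]
force: [-0.8, 0.0, -1.7]
grip_width: 0.0451
grasp_force: 30.0
```

```bash
python3 goto.py .618 .0407
```

```text
[0.6184 0.0421 0.1157] [-179.9121    0.088    49.7635] q [ 24.8315  23.6214 -39.0367  93.8665  15.7479  68.2632 -58.0082] 20.35 [-0.7838  0.0492 -1.6704] 0.04510781621044813 29.999601513630978
x -0.13547486667553393 y 0.0610920575855692
```

jog_arm --motion '[{"x": -0.08, "y": 0.05, "z": 0, "ax": 0, "ay": 0, "az": 0}, {"x": 0, "y": 0, "z": 0.5, "ax": 0, "ay": 0, "az": 0}, {"x": 0, "y": 0, "z": 0.8, "ax": 0, "ay": 0, "az": 0}, {"x": 0, "y": 0, "z": 0.8, "ax": 0, "ay": 0, "az": 0}, {"x": 0, "y": 0, "z": 0.4, "ax": 0, "ay": 0, "az": 0}]'

```text
time_s: 20.85
tool_pos: [0.6183, 0.0411, 0.0906]
tool_rot: [-179.9, 0.1, 49.8]
force: [-0.3, -0.1, -1.9]
grip_width: 0.045
grasp_force: 30.0
```

jog_arm --motion '[{"x": 0, "y": 0, "z": 0, "ax": 0, "ay": 0, "az": 0}, {"x": 0, "y": 0, "z": 0, "ax": 0, "ay": 0, "az": 0}, {"x": 0, "y": 0, "z": 0, "ax": 0, "ay": 0, "az": 0}, {"x": 0, "y": 0, "z": 0, "ax": 0, "ay": 0, "az": 0}, {"x": 0, "y": 0, "z": 0, "ax": 0, "ay": 0, "az": 0}]'

```text
time_s: 21.35
tool_pos: [0.6193, 0.0413, 0.0923]
tool_rot: [180.0, -0.0, 49.7]
force: [-0.3, 0.1, -1.8]
grip_width: 0.045
grasp_force: 30.0
```

```bash
python3 goto.py .618 .0407
```

```text
[0.6193 0.0413 0.0923] [179.9743  -0.0098  49.7469] q [ 24.5024  24.8977 -38.5601  95.1556  16.7346  65.8124 -58.6367] 21.35 [-0.2958  0.0804 -1.827 ] 0.04497431818947643 29.999327535839484
x -0.12780455157217188 y -0.059103490972820125
```

jog_arm --motion '[{"x": -0.12, "y": -0.06, "z": 0, "ax": 0, "ay": 0, "az": 0}, {"x": 0, "y": 0, "z": 0.3, "ax": 0, "ay": 0, "az": 0}, {"x": 0, "y": 0, "z": 0.3, "ax": 0, "ay": 0, "az": 0}, {"x": 0, "y": 0, "z": 0.15, "ax": 0, "ay": 0, "az": 0}, {"x": 0, "y": 0, "z": 0, "ax": 0, "ay": 0, "az": 0}]'

```text
time_s: 21.85
tool_pos: [0.6176, 0.0407, 0.084]
tool_rot: [-180.0, 0.0, 49.7]
force: [0.2, -0.3, -1.5]
grip_width: 0.0446
grasp_force: 30.0
```

jog_arm --motion '[{"x": 0, "y": 0, "z": 0.1, "ax": 0, "ay": 0, "az": 0}, {"x": 0, "y": 0, "z": 0.1, "ax": 0, "ay": 0, "az": 0}, {"x": 0, "y": 0, "z": 0, "ax": 0, "ay": 0, "az": 0}, {"x": 0, "y": 0, "z": 0, "ax": 0, "ay": 0, "az": 0}, {"x": 0, "y": 0, "z": 0, "ax": 0, "ay": 0, "az": 0}]'

```text
time_s: 22.35
tool_pos: [0.6179, 0.0408, 0.0826]
tool_rot: [180.0, 0.0, 49.7]
force: [-0.1, -0.3, -2.1]
grip_width: 0.0444
grasp_force: 30.0
```

```bash
python3 goto.py .618 .0407
```

```text
[0.6179 0.0408 0.0826] [179.9959   0.0013  49.7493] q [ 24.4328  25.3235 -38.3743  95.8313  17.0667  64.8212 -58.8528] 22.35 [-0.0594 -0.2771 -2.0998] 0.044437036591482876 29.999539843967682
x 0.0009183293346000916 y 0.01178187514022427
```

jog_arm --motion '[{"x": 0, "y": 0, "z": 0.1, "ax": 0, "ay": 0, "az": 0}, {"x": 0, "y": 0, "z": 0.1, "ax": 0, "ay": 0, "az": 0}, {"x": 0, "y": 0, "z": 0, "ax": 0, "ay": 0, "az": 0}, {"x": 0, "y": 0, "z": 0, "ax": 0, "ay": 0, "az": 0}, {"x": 0, "y": 0, "z": 0, "ax": 0, "ay": 0, "az": 0}]'

```text
time_s: 22.85
tool_pos: [0.6179, 0.0408, 0.0805]
tool_rot: [180.0, 0.0, 49.8]
force: [-0.3, -0.1, -1.9]
grip_width: 0.045
grasp_force: 30.0
```

jog_arm --motion '[{"x": 0, "y": 0, "z": 0.1, "ax": 0, "ay": 0, "az": 0}, {"x": 0, "y": 0, "z": 0.1, "ax": 0, "ay": 0, "az": 0}, {"x": 0, "y": 0, "z": 0.1, "ax": 0, "ay": 0, "az": 0}, {"x": 0, "y": 0, "z": 0, "ax": 0, "ay": 0, "az": 0}, {"x": 0, "y": 0, "z": 0, "ax": 0, "ay": 0, "az": 0}]'

```text
time_s: 23.35
tool_pos: [0.6179, 0.0407, 0.0775]
tool_rot: [180.0, 0.0, 49.7]
force: [0.3, -0.4, -1.9]
grip_width: 0.045
grasp_force: 30.0
```

jog_arm --motion '[{"x": 0, "y": 0, "z": 0.1, "ax": 0, "ay": 0, "az": 0}, {"x": 0, "y": 0, "z": 0.15, "ax": 0, "ay": 0, "az": 0}, {"x": 0, "y": 0, "z": 0.15, "ax": 0, "ay": 0, "az": 0}, {"x": 0, "y": 0, "z": 0, "ax": 0, "ay": 0, "az": 0}, {"x": 0, "y": 0, "z": 0, "ax": 0, "ay": 0, "az": 0}]'

```text
time_s: 23.85
tool_pos: [0.6179, 0.0407, 0.0735]
tool_rot: [180.0, 0.0, 49.7]
force: [0.7, -0.2, -1.9]
grip_width: 0.0445
grasp_force: 30.0
```

Sliding on freely. There are 4.4 mm left to home.

jog_arm --motion '[{"x": 0, "y": 0, "z": 0.15, "ax": 0, "ay": 0, "az": 0}, {"x": 0, "y": 0, "z": 0.15, "ax": 0, "ay": 0, "az": 0}, {"x": 0, "y": 0, "z": 0.1, "ax": 0, "ay": 0, "az": 0}, {"x": 0, "y": 0, "z": 0, "ax": 0, "ay": 0, "az": 0}, {"x": 0, "y": 0, "z": 0, "ax": 0, "ay": 0, "az": 0}]'

```text
time_s: 24.35
tool_pos: [0.6179, 0.0407, 0.0694]
tool_rot: [180.0, 0.0, 49.7]
force: [-0.0, -0.4, -2.4]
grip_width: 0.045
grasp_force: 30.0
```

jog_arm --motion '[{"x": 0, "y": 0, "z": 0.03, "ax": 0, "ay": 0, "az": 0}, {"x": 0, "y": 0, "z": 0, "ax": 0, "ay": 0, "az": 0}, {"x": 0, "y": 0, "z": 0, "ax": 0, "ay": 0, "az": 0}, {"x": 0, "y": 0, "z": 0, "ax": 0, "ay": 0, "az": 0}, {"x": 0, "y": 0, "z": 0, "ax": 0, "ay": 0, "az": 0}]'

```text
time_s: 24.85
tool_pos: [0.6179, 0.0407, 0.0693]
tool_rot: [180.0, 0.0, 49.7]
force: [0.6, 0.1, -2.2]
grip_width: 0.0446
grasp_force: 30.0
```

jog_arm --motion '[{"x": 0, "y": 0, "z": 0, "ax": 0, "ay": 0, "az": 0}, {"x": 0, "y": 0, "z": 0, "ax": 0, "ay": 0, "az": 0}, {"x": 0, "y": 0, "z": 0, "ax": 0, "ay": 0, "az": 0}, {"x": 0, "y": 0, "z": 0, "ax": 0, "ay": 0, "az": 0}, {"x": 0, "y": 0, "z": 0, "ax": 0, "ay": 0, "az": 0}]' --claw 0.6

```text
time_s: 25.35
tool_pos: [0.6179, 0.0408, 0.0693]
tool_rot: [180.0, -0.0, 49.8]
force: [-0.2, 0.9, 0.2]
grip_width: 0.0687
grasp_force: 0.0
```

jog_arm --motion '[{"x": 0, "y": 0, "z": -1, "ax": 0, "ay": 0, "az": 0}, {"x": 0, "y": 0, "z": -3, "ax": 0, "ay": 0, "az": 0}, {"x": 0, "y": 0, "z": -3, "ax": 0, "ay": 0, "az": 0}, {"x": 0, "y": 0, "z": -1.5, "ax": 0, "ay": 0, "az": 0}, {"x": 0, "y": 0, "z": 0, "ax": 0, "ay": 0, "az": 0}]'

```text
time_s: 25.85
tool_pos: [0.6196, 0.0411, 0.1572]
tool_rot: [179.8, -0.2, 49.8]
force: [-0.4, 0.2, -0.1]
grip_width: 0.0698
grasp_force: 0.0
```

```bash
python3 goto.py .439 .0022
```

```text
[0.6196 0.0411 0.1572] [179.7622  -0.1835  49.7501] q [ 25.6032  21.3988 -39.7709  91.5421  14.2925  71.9348 -56.8674] 25.85 [-0.3679  0.2186 -0.0582] 0.06981479793061358 0.0
x -14.643195305498246 y -11.26995524335737
```

jog_arm --motion '[{"x": -2.9, "y": -2.25, "z": 0, "ax": 0, "ay": 0, "az": 0}, {"x": -2.95, "y": -2.25, "z": 0, "ax": 0, "ay": 0, "az": 0}, {"x": -2.95, "y": -2.25, "z": 0, "ax": 0, "ay": 0, "az": 0}, {"x": -2.95, "y": -2.25, "z": 0, "ax": 0, "ay": 0, "az": 0}, {"x": -2.9, "y": -2.25, "z": 0, "ax": 0, "ay": 0, "az": 0}]'

```text
time_s: 26.35
tool_pos: [0.4349, 0.0011, 0.1526]
tool_rot: [-179.9, 0.1, 49.7]
force: [-0.8, -0.3, 0.3]
grip_width: 0.0696
grasp_force: 0.0
```

jog_arm --motion '[{"x": 0, "y": 0, "z": 4, "ax": 0, "ay": 0, "az": 0}, {"x": 0, "y": 0, "z": 4, "ax": 0, "ay": 0, "az": 0}, {"x": 0, "y": 0, "z": 4, "ax": 0, "ay": 0, "az": 0}, {"x": 0, "y": 0, "z": 1.5, "ax": 0, "ay": 0, "az": 0}, {"x": 0, "y": 0, "z": 0, "ax": 0, "ay": 0, "az": 0}]'

```text
time_s: 26.85
tool_pos: [0.4337, 0.0019, 0.016]
tool_rot: [-179.6, 0.2, 49.8]
force: [-0.6, 0.7, 0.1]
grip_width: 0.0697
grasp_force: 0.0
```

jog_arm --motion '[{"x": 0, "y": 0, "z": 0, "ax": 0, "ay": 0, "az": 0}, {"x": 0, "y": 0, "z": 0, "ax": 0, "ay": 0, "az": 0}, {"x": 0, "y": 0, "z": 0, "ax": 0, "ay": 0, "az": 0}, {"x": 0, "y": 0, "z": 0, "ax": 0, "ay": 0, "az": 0}, {"x": 0, "y": 0, "z": 0, "ax": 0, "ay": 0, "az": 0}]'

```text
time_s: 27.35
tool_pos: [0.4378, 0.0015, 0.0198]
tool_rot: [179.9, -0.0, 49.7]
force: [0.2, 0.2, 1.1]
grip_width: 0.0697
grasp_force: 0.0
```

```bash
python3 goto.py .4386 .0022
```

```text
[0.4378 0.0015 0.0198] [179.9312  -0.0151  49.7442] q [ 36.5823   8.0303 -41.7624 123.2501   6.9364  50.8892 -49.5386] 27.35 [0.2459 0.181  1.052 ] 0.06974367373902805 0.0
x 0.10600576943492297 y 0.015409489780217262
```

jog_arm --motion '[{"x": 0.1, "y": 0, "z": 0.8, "ax": 0, "ay": 0, "az": 0}, {"x": 0, "y": 0, "z": 0.6, "ax": 0, "ay": 0, "az": 0}, {"x": 0, "y": 0, "z": 0.27, "ax": 0, "ay": 0, "az": 0}, {"x": 0, "y": 0, "z": 0, "ax": 0, "ay": 0, "az": 0}, {"x": 0, "y": 0, "z": 0, "ax": 0, "ay": 0, "az": 0}]'

```text
time_s: 27.85
tool_pos: [0.4379, 0.0025, 0.0023]
tool_rot: [-180.0, 0.0, 49.8]
force: [0.3, -0.2, 0.3]
grip_width: 0.0699
grasp_force: 0.0
```

jog_arm --motion '[{"x": 0, "y": 0, "z": 0, "ax": 0, "ay": 0, "az": 0}, {"x": 0, "y": 0, "z": 0, "ax": 0, "ay": 0, "az": 0}, {"x": 0, "y": 0, "z": 0, "ax": 0, "ay": 0, "az": 0}, {"x": 0, "y": 0, "z": 0, "ax": 0, "ay": 0, "az": 0}, {"x": 0, "y": 0, "z": 0, "ax": 0, "ay": 0, "az": 0}]' --claw -1 --squeeze 8

```text
time_s: 28.35
tool_pos: [0.4381, 0.0024, 0.0026]
tool_rot: [180.0, 0.0, 49.7]
force: [-0.7, -0.6, 0.1]
grip_width: 0.0372
grasp_force: 0.0
```

jog_arm --motion '[{"x": 0, "y": 0, "z": 0, "ax": 0, "ay": 0, "az": 0}, {"x": 0, "y": 0, "z": 0, "ax": 0, "ay": 0, "az": 0}, {"x": 0, "y": 0, "z": 0, "ax": 0, "ay": 0, "az": 0}, {"x": 0, "y": 0, "z": 0, "ax": 0, "ay": 0, "az": 0}, {"x": 0, "y": 0, "z": 0, "ax": 0, "ay": 0, "az": 0}]'

```text
time_s: 28.85
tool_pos: [0.4381, 0.0024, 0.0026]
tool_rot: [180.0, 0.0, 49.7]
force: [0.2, -1.2, 0.3]
grip_width: 0.0353
grasp_force: 8.0
```

jog_arm --motion '[{"x": 0, "y": 0, "z": 0, "ax": 0, "ay": 0, "az": 0}, {"x": 0, "y": 0, "z": 0, "ax": 0, "ay": 0, "az": 0}, {"x": 0, "y": 0, "z": 0, "ax": 0, "ay": 0, "az": -5}, {"x": 0, "y": 0, "z": 0, "ax": 0, "ay": 0, "az": -8}, {"x": 0, "y": 0, "z": 0, "ax": 0, "ay": 0, "az": -8.5}]' --claw 0.2

```text
time_s: 29.35
tool_pos: [0.438, 0.0025, 0.0025]
tool_rot: [-180.0, 0.0, 71.6]
force: [0.4, 0.4, -0.2]
grip_width: 0.0517
grasp_force: 0.0
```

jog_arm --motion '[{"x": 0, "y": 0, "z": 0, "ax": 0, "ay": 0, "az": -8.5}, {"x": 0, "y": 0, "z": 0, "ax": 0, "ay": 0, "az": -8.5}, {"x": 0, "y": 0, "z": 0, "ax": 0, "ay": 0, "az": -8.5}, {"x": 0, "y": 0, "z": 0, "ax": 0, "ay": 0, "az": -8.5}, {"x": 0, "y": 0, "z": 0, "ax": 0, "ay": 0, "az": -8.5}]'

```text
time_s: 29.85
tool_pos: [0.438, 0.0024, 0.0025]
tool_rot: [-180.0, -0.0, 114.1]
force: [-0.1, -1.2, -0.2]
grip_width: 0.0523
grasp_force: 0.0
```

jog_arm --motion '[{"x": 0, "y": 0, "z": 0, "ax": 0, "ay": 0, "az": -8.5}, {"x": 0, "y": 0, "z": 0, "ax": 0, "ay": 0, "az": -8.5}, {"x": 0, "y": 0, "z": 0, "ax": 0, "ay": 0, "az": -7}, {"x": 0, "y": 0, "z": 0, "ax": 0, "ay": 0, "az": -2}, {"x": 0, "y": 0, "z": 0, "ax": 0, "ay": 0, "az": 0}]'

```text
time_s: 30.35
tool_pos: [0.4379, 0.0024, 0.0024]
tool_rot: [180.0, -0.0, 139.7]
force: [-0.8, -0.4, 0.6]
grip_width: 0.052
grasp_force: 0.0
```

jog_arm --motion '[{"x": 0, "y": 0, "z": 0, "ax": 0, "ay": 0, "az": 0}, {"x": 0, "y": 0, "z": 0, "ax": 0, "ay": 0, "az": 0}, {"x": 0, "y": 0, "z": 0, "ax": 0, "ay": 0, "az": 0}, {"x": 0, "y": 0, "z": 0, "ax": 0, "ay": 0, "az": 0}, {"x": 0, "y": 0, "z": 0, "ax": 0, "ay": 0, "az": 0}]' --claw -1 --squeeze 15

```text
time_s: 30.85
tool_pos: [0.438, 0.0024, 0.0025]
tool_rot: [-180.0, 0.0, 139.7]
force: [0.1, -0.4, 0.2]
grip_width: 0.0345
grasp_force: 15.0
```

```bash
python3 goto.py .618 .0407
```

```text
[0.438  0.0024 0.0025] [-179.9941    0.0057  139.7447] q [ 47.2252  12.8255 -53.8245 123.5496  13.6188  49.6053  34.9147] 30.85 [ 0.0547 -0.3714  0.185 ] 0.03452147427571385 14.999947047326714
x -11.26251979634761 y 14.555311597825217
```

jog_arm --motion '[{"x": 0, "y": 0, "z": -1, "ax": 0, "ay": 0, "az": 0}, {"x": 0, "y": 0, "z": -3, "ax": 0, "ay": 0, "az": 0}, {"x": 0, "y": 0, "z": -4, "ax": 0, "ay": 0, "az": 0}, {"x": 0, "y": 0, "z": -4, "ax": 0, "ay": 0, "az": 0}, {"x": 0, "y": 0, "z": -2.7, "ax": 0, "ay": 0, "az": 0}]'

```text
time_s: 31.35
tool_pos: [0.439, 0.0029, 0.1527]
tool_rot: [179.9, 0.2, 139.8]
force: [0.3, -1.2, -0.8]
grip_width: 0.0348
grasp_force: 15.0
```

jog_arm --motion '[{"x": -1.5, "y": 1.95, "z": 0, "ax": 0, "ay": 0, "az": 0}, {"x": -2.7, "y": 3.5, "z": 0, "ax": 0, "ay": 0, "az": 0}, {"x": -2.7, "y": 3.5, "z": 0, "ax": 0, "ay": 0, "az": 0}, {"x": -2.7, "y": 3.5, "z": 0, "ax": 0, "ay": 0, "az": 0}, {"x": -1.66, "y": 2.1, "z": 0, "ax": 0, "ay": 0, "az": 0}]'

```text
time_s: 31.85
tool_pos: [0.6204, 0.0413, 0.1493]
tool_rot: [179.9, -0.1, 139.7]
force: [0.4, 0.2, 1.2]
grip_width: 0.0345
grasp_force: 15.0
```

jog_arm --motion '[{"x": 0, "y": 0, "z": 0, "ax": 0, "ay": 0, "az": 0}, {"x": 0, "y": 0, "z": 0.8, "ax": 0, "ay": 0, "az": 0}, {"x": 0, "y": 0, "z": 1, "ax": 0, "ay": 0, "az": 0}, {"x": 0, "y": 0, "z": 0.7, "ax": 0, "ay": 0, "az": 0}, {"x": 0, "y": 0, "z": 0, "ax": 0, "ay": 0, "az": 0}]'

```text
time_s: 32.35
tool_pos: [0.6163, 0.0397, 0.1232]
tool_rot: [-179.8, -0.1, 139.7]
force: [0.4, 0.2, 0.1]
grip_width: 0.035
grasp_force: 15.0
```

jog_arm --motion '[{"x": 0, "y": 0, "z": 0, "ax": 0, "ay": 0, "az": 0}, {"x": 0, "y": 0, "z": 0, "ax": 0, "ay": 0, "az": 0}, {"x": 0, "y": 0, "z": 0, "ax": 0, "ay": 0, "az": 0}, {"x": 0, "y": 0, "z": 0, "ax": 0, "ay": 0, "az": 0}, {"x": 0, "y": 0, "z": 0, "ax": 0, "ay": 0, "az": 0}]'

```text
time_s: 32.85
tool_pos: [0.6181, 0.0407, 0.1247]
tool_rot: [180.0, 0.0, 139.8]
force: [0.5, -0.7, -0.9]
grip_width: 0.0349
grasp_force: 15.0
```

```bash
python3 goto.py .618 .0407
```

```text
[0.6181 0.0407 0.1247] [179.9927   0.0137 139.7503] q [ 36.4118  28.3871 -55.3442  93.1771  24.3772  71.4036  26.1047] 32.85 [ 0.5226 -0.7007 -0.8665] 0.034913554696682274 14.99990540673025
x 0.002889126896129257 y -0.006691161472856015
```

jog_arm --motion '[{"x": 0, "y": 0, "z": 0.5, "ax": 0, "ay": 0, "az": 0}, {"x": 0, "y": 0, "z": 0.6, "ax": 0, "ay": 0, "az": 0}, {"x": 0, "y": 0, "z": 0.5, "ax": 0, "ay": 0, "az": 0}, {"x": 0, "y": 0, "z": 0, "ax": 0, "ay": 0, "az": 0}, {"x": 0, "y": 0, "z": 0, "ax": 0, "ay": 0, "az": 0}]'

```text
time_s: 33.35
tool_pos: [0.6178, 0.0407, 0.1082]
tool_rot: [-180.0, -0.0, 139.8]
force: [0.3, -0.2, -1.2]
grip_width: 0.0349
grasp_force: 15.0
```

jog_arm --motion '[{"x": 0, "y": 0, "z": 0.2, "ax": 0, "ay": 0, "az": 0}, {"x": 0, "y": 0, "z": 0.2, "ax": 0, "ay": 0, "az": 0}, {"x": 0, "y": 0, "z": 0.2, "ax": 0, "ay": 0, "az": 0}, {"x": 0, "y": 0, "z": 0.2, "ax": 0, "ay": 0, "az": 0}, {"x": 0, "y": 0, "z": 0, "ax": 0, "ay": 0, "az": 0}]'

```text
time_s: 33.85
tool_pos: [0.6177, 0.0406, 0.1002]
tool_rot: [-180.0, -0.0, 139.8]
force: [-0.3, -0.1, -1.6]
grip_width: 0.0347
grasp_force: 15.0
```

```bash
python3 goto.py .618 .0407
```

```text
[0.6177 0.0406 0.1002] [-179.9727   -0.0207  139.7505] q [ 35.8015  29.7138 -54.4994  94.5616  25.5755  69.1787  25.2786] 33.85 [-0.2736 -0.0679 -1.6058] 0.0347142782360656 14.999912292114459
x -0.01569368015512565 y 0.024033757789916513
```

jog_arm --motion '[{"x": 0, "y": 0.03, "z": 0.2, "ax": 0, "ay": 0, "az": 0}, {"x": 0, "y": 0, "z": 0.25, "ax": 0, "ay": 0, "az": 0}, {"x": 0, "y": 0, "z": 0.25, "ax": 0, "ay": 0, "az": 0}, {"x": 0, "y": 0, "z": 0.2, "ax": 0, "ay": 0, "az": 0}, {"x": 0, "y": 0, "z": 0, "ax": 0, "ay": 0, "az": 0}]'

```text
time_s: 34.35
tool_pos: [0.6179, 0.0408, 0.0911]
tool_rot: [-180.0, -0.0, 139.7]
force: [-0.1, 0.3, -0.3]
grip_width: 0.0343
grasp_force: 15.0
```

jog_arm --motion '[{"x": 0, "y": 0, "z": 0.2, "ax": 0, "ay": 0, "az": 0}, {"x": 0, "y": 0, "z": 0.2, "ax": 0, "ay": 0, "az": 0}, {"x": 0, "y": 0, "z": 0.2, "ax": 0, "ay": 0, "az": 0}, {"x": 0, "y": 0, "z": 0, "ax": 0, "ay": 0, "az": 0}, {"x": 0, "y": 0, "z": 0, "ax": 0, "ay": 0, "az": 0}]'

```text
time_s: 34.85
tool_pos: [0.6181, 0.0409, 0.0855]
tool_rot: [-180.0, -0.0, 139.8]
force: [1.1, -0.1, 0.0]
grip_width: 0.0348
grasp_force: 15.0
```

jog_arm --motion '[{"x": 0, "y": 0, "z": 0.1, "ax": 0, "ay": 0, "az": 0}, {"x": 0, "y": 0, "z": 0.1, "ax": 0, "ay": 0, "az": 0}, {"x": 0, "y": 0, "z": 0.08, "ax": 0, "ay": 0, "az": 0}, {"x": 0, "y": 0, "z": 0, "ax": 0, "ay": 0, "az": 0}, {"x": 0, "y": 0, "z": 0, "ax": 0, "ay": 0, "az": 0}]'

```text
time_s: 35.35
tool_pos: [0.6182, 0.0409, 0.0827]
tool_rot: [-180.0, 0.0, 139.7]
force: [0.3, 0.5, -0.0]
grip_width: 0.0348
grasp_force: 15.0
```

jog_arm --motion '[{"x": 0, "y": 0, "z": 0, "ax": 0, "ay": 0, "az": 0}, {"x": 0, "y": 0, "z": 0, "ax": 0, "ay": 0, "az": 0}, {"x": 0, "y": 0, "z": 0, "ax": 0, "ay": 0, "az": 0}, {"x": 0, "y": 0, "z": 0, "ax": 0, "ay": 0, "az": 0}, {"x": 0, "y": 0, "z": 0, "ax": 0, "ay": 0, "az": 0}]' --claw 0.6

```text
time_s: 35.85
tool_pos: [0.6182, 0.0409, 0.0828]
tool_rot: [-180.0, 0.0, 139.8]
force: [-0.7, 0.2, -0.4]
grip_width: 0.0652
grasp_force: 0.0
```

jog_arm --motion '[{"x": 0, "y": 0, "z": 0, "ax": 0, "ay": 0, "az": 0}, {"x": 0, "y": 0, "z": -1, "ax": 0, "ay": 0, "az": 0}, {"x": 0, "y": 0, "z": -2, "ax": 0, "ay": 0, "az": 0}, {"x": 0, "y": 0, "z": -3, "ax": 0, "ay": 0, "az": 0}, {"x": 0, "y": 0, "z": -3, "ax": 0, "ay": 0, "az": 0}]'

```text
time_s: 36.35
tool_pos: [0.6179, 0.0411, 0.1742]
tool_rot: [-180.0, -0.0, 139.8]
force: [0.4, 0.3, -0.0]
grip_width: 0.0697
grasp_force: 0.0
```

jog_arm --motion '[{"x": -2, "y": 0, "z": 0, "ax": 0, "ay": 0, "az": 0}, {"x": -3, "y": 0, "z": 0, "ax": 0, "ay": 0, "az": 0}, {"x": -3, "y": 0, "z": 0, "ax": 0, "ay": 0, "az": 0}, {"x": 0, "y": 0, "z": 0, "ax": 0, "ay": 0, "az": 0}, {"x": 0, "y": 0, "z": 0, "ax": 0, "ay": 0, "az": 0}]'

```text
time_s: 36.85
tool_pos: [0.6793, -0.011, 0.1729]
tool_rot: [180.0, -0.0, 139.7]
force: [-0.2, 0.6, -0.5]
grip_width: 0.0696
grasp_force: 0.0
```

```bash
python3 - <<'E'
from look import *
p,im=look("w6")
u,v=proj(p,np.array([.618,.0407,.08]),True).astype(int);print(u,v)
a=im[max(v-35,0):v+35,u-40:u+40];s=env.read_camera("scene")[185:255,240:320]
cv2.imwrite("pics/w6c.png",np.hstack([cv2.resize(x,(400,350),interpolation=2) for x in (a,s)])[:,:,::-1])
E
```

```text
[ 0.6793 -0.011   0.1729] [179.9689  -0.0497 139.687 ] q [ 35.3598  32.9824 -53.3094  80.7727  26.3204  79.248   31.3859] 36.85 [-0.1531  0.6031 -0.5484] 0.06961301307658103 0.0
320 102
```

View pics/w6c.png

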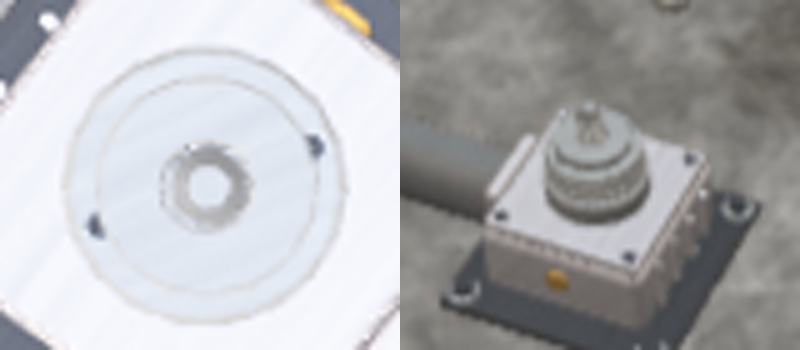

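The view shows the washer concentric at (207,186) on the roll, and the full stack upright and flat. The gripper is clear, so I'm handing in.

```bash
python3 -c "
from cell import env
print(env.sign_off())"
```

```text
the job is handed in; nothing more can be done
None
```

The ring, feed roll and washer are stacked on the shaft in that order and the job is handed in at about 37 s. The last picture showed the stack flat and centred; the hand-in did not report a verdict.

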